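Close the glass jig's swing bar and pin it in its fork

TASK

The glass is laid in the jig: swing the jig's bar round until its eye stands fully home between the two ears of the fork. Then take the lock pin from its wooden block, pass it down through the upper ear, the eye and the lower ear until its collar sits flat on the upper ear, and let go. Do not knock over the black flask, and leave the pliers and the glass cutter where they lie.

Things in the scene. Friction and masses are not known exactly. Their poses are not given: they have to be found in the camera images.
- jig: Fixed jig: a plywood board 145 x 205 x 18 mm (its x from -45 to +100 mm and its y from -102 to +102 mm of the origin), with wooden fences and a glass piece at its +x side. Origin at board underside, on the line from pivot to fork and midway between them. Axes: z up, +y towards the bar's pivot (70 mm away), -y towards the steel fork (70 mm away), +x towards the glass and the fork's back web.
- fork_hole (a point): Centre of the hole at the upper face of the upper ear of the steel fork, 62 mm above the bench; same axes as the jig. The two ears are flat rings one above the other, 36 mm outside diameter, each 8 mm thick with a vertical 15 mm hole: lower ear 30 to 38 mm and upper ear 54 to 62 mm above the bench. The fork is open towards -x and both sides; a web joins the ears on the +x side and does not rise above 62 mm. Board top is at 18 mm.
- jig_bar (a joint): Angle of the swing bar about its vertical hinge, rad. 0 = fully home at the end stop: the bar points along the jig's -y and its eye is exactly under the upper ear's hole. Grows clockwise seen from above as it opens; at 1.57 the bar points along the jig's -x, and the other stop is at 1.75. About 0.12 N m of hinge friction: it stays where it is left, about 2 N at the handle moves it.
- bar_pivot (a point): Point on the bar's hinge axis at the bar's upper face, 52 mm above the bench. The aluminium bar is 20 mm wide and 12 mm thick, 40 to 52 mm above the bench, with a thin rail hanging under it down to 22 mm.
- bar_handle (a point): Point on the axis of the bar's upright round black handle, 62 mm from the hinge axis along the bar, 74 mm above the bench. The handle is 20 mm in diameter and stands up from the bar (52 mm) to 95 mm above the bench.
- bar_eye (a point): Centre of the eye at the bar's free end, at the bar's upper face (52 mm above the bench), 140 mm from the hinge axis: a ring 34 mm outside, with an 18 mm vertical hole.
- lock_pin: Loose steel pin, about 90 g, 76 mm long, standing upright in its block. Origin at the tip (lower end), z up along the pin towards the knob. From the tip up: 8 mm taper from 6 to 12 mm diameter, 12 mm shank up to 40 mm, collar 28 mm in diameter from 40 to 46 mm, round knob 22 mm in diameter from 46 to 76 mm.
- pin_collar (a point): Centre of the underside of the pin's collar, 40 mm above the pin's tip, on its axis. Seated, it coincides with fork_hole.
- pin_knob (a point): Centre of the pin's round knob, on its axis, 61 mm above the tip: the place to grip it.
- pin_block: Fixed wooden block 70 x 70 x 45 mm with a vertical 16 mm through hole at its centre in which the pin stands, collar on its top; the pin must be lifted 40 mm to come out. Origin at the centre of the underside.
- black_flask: Black bottle-shaped flask, 72 mm in diameter and 250 mm high, standing on the bench; bystander. Origin at the centre of its underside.
- running_pliers: Blue-handled pliers, 168 x 61 x 18 mm, lying on the bench; bystander. Origin at the centre of the underside.
- glass_cutter: Slim tan glass cutter, 151 x 15 x 15 mm, lying on the bench; bystander. Origin at the centre of the underside.

How it is judged (in metres and radians):
On the way:
1. the bar is swung home, its eye between the fork's ears (value of joint jig_bar below 0.045 rad), for 0.2 s.
At the end, for the whole second after the job is handed in: The bar is home (within 0.045 rad of its stop) with its eye between the ears; the pin stands through both ears and the eye, upright within 0.08 rad, centred within 4 mm, its collar within 3 mm of the upper ear's face, at rest and released (value of joint jig_bar below 0.045 rad and horizontal distance between pin_collar and fork_hole below 0.004 m and z of pin_collar in the frame of fork_hole between -0.003 and 0.003 m and angle between the z axis of lock_pin and the z axis of jig, either way round below 0.08 rad and linear speed of lock_pin below 0.02 m/s); the robot touches nothing.
It fails at once if the flask is knocked over (angle between black_flask's own z axis and vertical above 0.5 rad).
It fails at once if the pliers or the glass cutter are shifted by more than 30 mm (distance of any of running_pliers, glass_cutter from where it was at the start of the episode above 0.03 m).
It also fails if it takes over 51 s, if anything falls off the work surface, if the arm or the gripper's body presses on something with over 40 N, if the wrist force passes 120 N, or if a joint passes its speed limit or range.

ROBOT

A 6-joint arm with a two-finger parallel gripper is mounted at the origin on a cart in front of the work surface, level with it; the furniture and walls round the work are solid. World frame = base frame: x ahead of the robot, y to its left, z up, the work surface at z = 0. Lengths are in mm, angles in rad, forces in N, time in s.
With the tool pointing down it reaches from about 350 to 775 mm from the base axis. Payload 7.3 kg.
Tool frame: the origin (TCP) lies at the very end of the fingers, on their centre line; the grasp point (between the pads) lies 19 mm behind it (pinch_z is the distance from the TCP to the grasp point, in mm); z points along the fingers, y is the direction in which the jaws open and shut (so a half turn about z gives the same grasp; the last joint's range is limited). The gripper opens to 92 mm and grips with 3 to 60 N. Pads are 19 mm wide; open, the fingers measure 130 mm over their backs; the gripper's body (75 mm by 190 mm) begins 47 mm behind the grasp point.
Start: joints at [1.032, 0.342, 1.524, -0, 1.275, -0.146], TCP at [200.945, 485.042, 226.741] pointing down, gripper open.
Joint ranges: [-2.53, 2.53], [-0.77, 2.02], [0.04, 2.7], [-1, 4.14], [0.28, 2.66], [-3.11, 3.11]. Speed limits (rad/s): [2.57, 2.57, 3.14, 3.14, 3.14, 3.14].

INTERFACE

Orientations are given as [roll, pitch, yaw] about the fixed x, y, z axes, in that order (R = Rz(yaw) Ry(pitch) Rx(roll)).
In Python, from plant import * gives the robot as it stands.
- The arm moves only by the tool step_arm, never from a script. Its argument "moves" is one flat list of numbers, 7 for each row, row after row: the shift along the tool's x, y, z scaled (see below), then the turn, a rotation vector about the tool's x, y, z scaled (see below), then the closure, from -1 (fully open) to 1 (shut). A call has 1 to 8 rows; each row shifts and turns the pose as measured when the row begins, along the tool's axes as they then stand; what a row does not reach is not made up. The controller multiplies each number of a shift by 2 cm and each number of a turn by 4 degrees. A row lasts 1/12 s, in which the tool goes at most 41.7 mm and 7.16 degrees, less where a joint would pass 70% of its speed; a pose out of reach is approached as far as the arm can. A call with a number of a shift or a turn outside -1 to 1 is refused whole. A call with a gripper value outside its range is refused whole. The fingers move at their own pace and stop on an object; the grip force is fixed at half the most. Time passes only in rows, so rows that do not move let the fingers close. It gives the time, the measured TCP pose, the force and the opening at its end, in the units of the state.
- get_obs(): the state, without advancing time (a new reading comes with each control period).
- capture(name): name is "scene" or "top" or "wrist"; returns the picture (384x512x3 uint8, red, green, blue); there is no depth.
- get_calibration(name): a dict with "mtx" (3x3 intrinsics, pixels), "k1" (the pictures are not rectified: a ray, as slopes to the right and down, at radius r is drawn at 1 + k1 r^2 times it, then the intrinsics apply), "eye" and "orientation" of the camera in the world; the wrist camera has in their place "mount" (4x4, takes a point from camera to tool coordinates, whose origin is the TCP and whose axes are the flange's). Camera axes: x right, y down, z forward; pixel columns grow to the right and rows downward; lengths in mm; the calibration is good to about 2 mm. A picture is of the moment at which its call begins: read the wrist's pose just before it. get_calibration takes no time and is no camera call.
- close_job(): hands the job in, once; it reports no verdict.
The state is a dict: "time": time; "joint_positions": joint angles; "dq": joint speeds; "tau": joint torques, N m; "tool_pos": TCP position; "tcp_rot": TCP orientation; "contact_force": force on the tool from outside, world axes, zero at the start; "moment": the same for the moment, N m; "grip_width": finger opening in mm.
Only numpy, scipy, OpenCV 4.12 (cv2) and the standard library are available. Lean on these libraries where they do the work, as an engineer would, in place of code of your own. Each camera call takes 0.05 s, during which the arm holds its last target.

## Working session

There is one attempt and no reset: what is moved stays moved. The work goes in short steps, Python scripts to look and compute and a tool call to move; the robot and the scene stay as the last step left them, time stands still between calls to the robot, and variables do not carry over. Pictures are saved under pics/ and viewed, and the job is handed in when it is done.

Besides the shell and the picture viewer there is one more tool, called after "Emit:" as a command line: name --argument value ..., lists and objects as JSON in quotes. step_arm: Moves the arm, as the interface text tells. Shifts and turns lie within -1 to 1; 1 stands for 2 cm of shift or 4 degrees of turn. Its arguments: {"type":"object","properties":{"moves":{"type":"array"}},"required":["moves"]}

```bash
ls; mkdir -p pics
python3 - <<'E'
from plant import *
import cv2
o=get_obs();print(o)
for n in("scene","top","wrist"):
    c=get_calibration(n);print(n,c)
    cv2.imwrite(f"pics/{n}0.png",capture(n)[:,:,::-1])
E
```

```text
pics
{'time': 0.0, 'joint_positions': array([ 1.03203591e+00,  3.42714764e-01,  1.52501066e+00, -2.26567988e-05,
        1.27539958e+00, -1.45992563e-01]), 'dq': array([-2.61274632e-05,  1.27028290e-03,  4.20733655e-04, -2.42571017e-03,
        3.01747101e-05,  1.97090325e-04]), 'tau': array([ 4.27217556e-04, -4.31250143e+01, -2.44222766e+01,  7.18495063e-02,
        5.58418385e-02, -1.23923642e-04]), 'tool_pos': array([200.71392832, 484.67812607, 226.05131532]), 'tcp_rot': array([-3.14007345e+00, -2.01482853e-04,  2.74883125e+00]), 'contact_force': array([-0.09036916, -0.66599105, -0.31621653]), 'moment': array([ 0.00429645, -0.0108164 , -0.01676295]), 'grip_width': 91.94476683142565}
scene {'mtx': array([[421.53596587,   0.        , 253.89062325],
       [  0.        , 421.53596587, 194.14525247],
       [  0.        ,   0.        ,   1.        ]]), 'k1': 0.049863425884054964, 'eye': array([  -4.98345983, -806.20834255,  611.44402691]), 'orientation': array([-2.04365530e+00,  2.10149013e-04, -5.18441321e-01])}
top {'mtx': array([[419.44452291,   0.        , 253.45140537],
       [  0.        , 419.44452291, 194.69758304],
       [  0.        ,   0.        ,   1.        ]]), 'k1': -0.08032615565544005, 'eye': array([ 365.15355789,   90.41689955, 1239.97874208]), 'orientation': array([-3.02140644, -0.01747789, -1.57629715])}
wrist {'mtx': array([[321.79381712,   0.        , 253.86238593],
       [  0.        , 321.79381712, 189.92155967],
       [  0.        ,   0.        ,   1.        ]]), 'k1': 0.0029446512429951157, 'mount': array([[-9.33606403e-05, -9.64815133e-01, -2.62929175e-01,
         7.24748220e+01],
       [ 9.99999945e-01, -6.21134779e-06, -3.32286567e-04,
         6.26862178e-01],
       [ 3.18961963e-04, -2.62929191e-01,  9.64815080e-01,
        -1.58511598e+02],
       [ 0.00000000e+00,  0.00000000e+00,  0.00000000e+00,
         1.00000000e+00]])}
```

View pics/scene0.png

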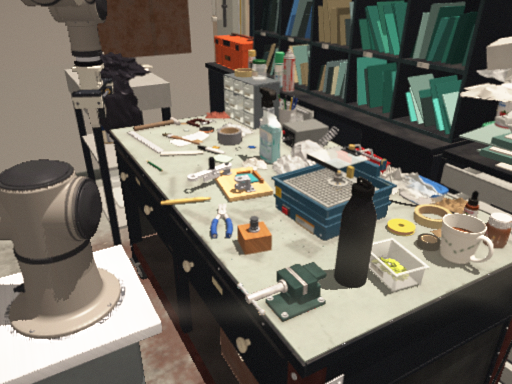

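View pics/top0.png

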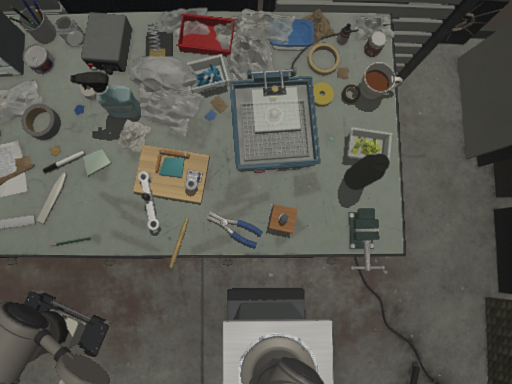

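View pics/wrist0.png

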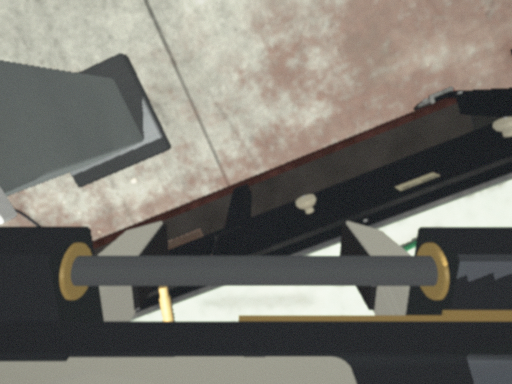

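The top view shows the jig around (172,175), with the pivot probably at (145,177) and the bar pointing down to (153,225). The fork is at about (193,181), the pin block at (283,220), and the flask at (366,172). I'll zoom in on both.

Run:
```python
import cv2
a=cv2.imread("pics/top0.png")
cv2.imwrite("pics/topz1.png",cv2.resize(a[135:245,115:265],None,fx=5,fy=5,interpolation=cv2.INTER_CUBIC))
cv2.imwrite("pics/topz2.png",cv2.resize(a[190:250,200:310],None,fx=7,fy=7,interpolation=cv2.INTER_CUBIC))
a=cv2.imread("pics/scene0.png")
cv2.imwrite("pics/scz.png",cv2.resize(a[140:260,150:290],None,fx=5,fy=5,interpolation=cv2.INTER_CUBIC))
```

```text
(no output)
```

View pics/topz1.png

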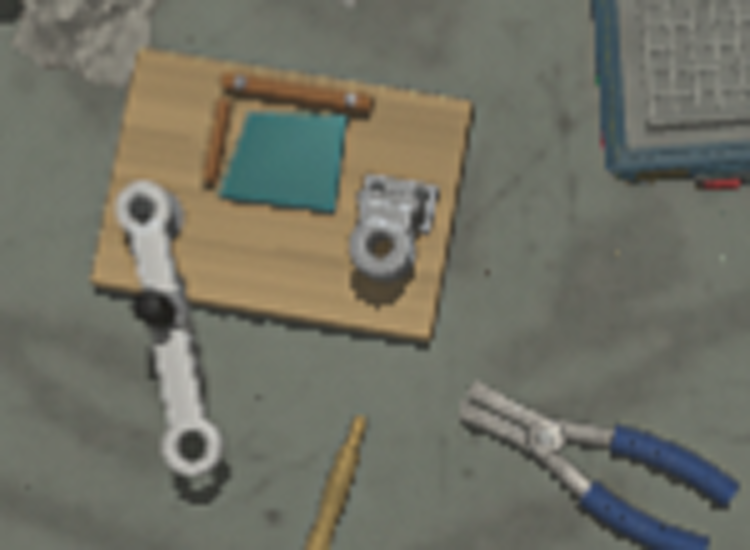

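View pics/topz2.png

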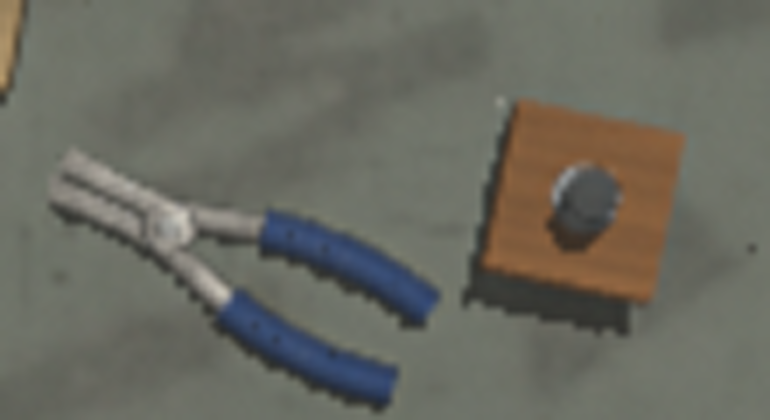

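View pics/scz.png

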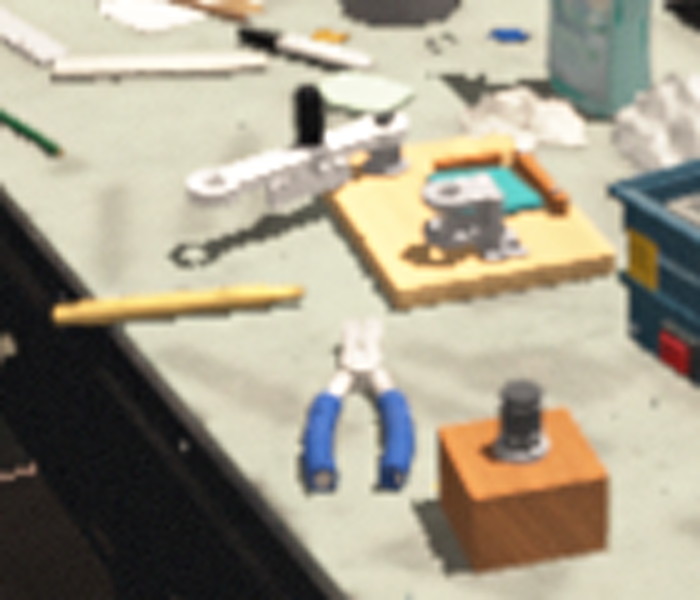

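```bash
cat > h.py <<'E'
from plant import *
import numpy as np, cv2
from scipy.spatial.transform import Rotation as R
def cam(name,obs=None):
    c=get_calibration(name)
    if name=="wrist":
        T=np.eye(4);T[:3,:3]=R.from_euler('xyz',obs['tcp_rot']).as_matrix();T[:3,3]=obs['tool_pos']
        M=T@c['mount'];return c,M[:3,:3],M[:3,3]
    return c,R.from_euler('xyz',c['orientation']).as_matrix(),np.array(c['eye'])
def ray(name,uv,obs=None):
    c,Rm,e=cam(name,obs);K=c['mtx']
    d=np.array([(uv[0]-K[0,2])/K[0,0],(uv[1]-K[1,2])/K[1,1]]);s=d.copy()
    for _ in range(20): s=d/(1+c['k1']*(s@s))
    return e,Rm@np.array([s[0],s[1],1])
def at_z(name,uv,z,obs=None):
    e,d=ray(name,uv,obs);return e+d*(z-e[2])/d[2]
def proj(name,P,obs=None):
    c,Rm,e=cam(name,obs);p=Rm.T@(np.array(P,float)-e);s=p[:2]/p[2];s=s*(1+c['k1']*s@s)
    return c['mtx'][:2,:2]@s+c['mtx'][:2,2]
E
python3 - <<'E'
from h import *
z1=lambda u,v:((u+.5)/5-.5+115,(v+.5)/5-.5+135)
z2=lambda u,v:((u+.5)/7-.5+200,(v+.5)/7-.5+190)
s1=lambda u,v:((u+.5)/5-.5+150,(v+.5)/5-.5+140)
np.set_printoptions(precision=1,suppress=True)
q={k:at_z("top",p,z) for k,p,z in [("piv",z1(142,206),52),("handle",z1(155,303),95),("eye",z1(191,445),52),("fork",z1(380,245),62),("knobtop",z2(594,190),81),("b1",z1(140,48),18),("b2",z1(470,100),18),("b3",z1(430,345),18),("b4",z1(93,285),18),("k1",z2(519,100),45),("k2",z2(684,133),45),("k3",z2(650,303),45),("k4",z2(485,265),45)]}
for k,v in q.items():print(k,v)
s={k:at_z("scene",p,z) for k,p,z in [("piv",s1(388,120),52),("eye",s1(211,185),52),("fork",s1(458,188),62),("handle",s1(308,93),95),("knobtop",s1(521,390),81)]}
for k,v in s.items():print("sc",k,v)
d=lambda a,b:np.linalg.norm((q[a]-q[b])[:2])
print(d("piv","eye"),140,d("piv","fork"),140,d("piv","handle"),62,d("b1","b2"),205,d("b2","b3"),145)
v=q["fork"]-q["piv"];w=q["eye"]-q["piv"]
print("jig yaw(-y dir)",np.arctan2(v[1],v[0]),"bar",np.arctan2(w[1],w[0]))
b=np.mean([q[k] for k in("b1","b2","b3","b4")],0);print(b, np.mean([q[k] for k in("k1","k2","k3","k4")],0))
for a,c in(("b1","b2"),("b4","b3"),("b4","b1"),("b3","b2"),("k1","k2"),("k4","k3")):
  e=q[c]-q[a];print(a,c,np.arctan2(e[1],e[0]))
E
```

```text
piv [564.3 385.9  52. ]
handle [503.  366.5  95. ]
eye [427.  354.4  52. ]
fork [539.6 247.2  62. ]
knobtop [443.3 -16.1  81. ]
b1 [665.6 398.3  18. ]
b2 [633.  200.7  18. ]
b3 [486.9 223.   18. ]
b4 [523.  422.1  18. ]
k1 [482.7  10.8  45. ]
k2 [468.9 -56.7  45. ]
k3 [399.6 -41.7  45. ]
k4 [415.4  25.4  45. ]
sc piv [570.9 386.3  52. ]
sc eye [426.5 347.3  52. ]
sc fork [550.2 246.7  62. ]
sc handle [501.7 360.1  95. ]
sc knobtop [445.  -16.9  81. ]
140.78472731499505 140 140.87500962252605 140 64.30725273868141 62 200.26831677095333 205 147.73276102330814 145
jig yaw(-y dir) -1.7466641215568406 bar -2.9163538006133
[577.1 311.   18. ] [441.6 -15.5  45. ]
b1 b2 -1.7343146504363323
b4 b3 -1.7500927628099772
b4 b1 -0.16494418304451264
b3 b2 -0.15113993120539515
k1 k2 -1.7731090551122595
k4 k3 -1.802428001680189
```

The sizes agree: pivot to eye measures 140.8 mm, pivot to fork 140.9 mm, and the bar is open by about 1.17 rad. I'll move over the handle.

Emit:
step_arm --moves '[-1,0,0,0,0,0,-1,-1,0,0,0,0,0,-1,-1,0,0,0,0,0,-1,-1,0,0,0,0,0,-1,-1,0,0,0,0,0,-1,-1,0,0,0,0,0,-1,-1,0,0,0,0,0,-1,-1,0,0,0,0,0,-1]'

```text
time: 0.82
tool_pos: [349.9, 421.7, 223.6]
tcp_rot: [-3.135, -0.004, 2.756]
contact_force: [-0.2, 0.1, -0.8]
grip_width: 92.3
```

```bash
cat >> h.py <<'E'
def plan(target,yaw=None,roll=np.pi,pitch=0):
    o=get_obs();A=R.from_euler('xyz',o['tcp_rot'])
    d=A.inv().apply(np.array(target)-o['tool_pos'])/20
    y=o['tcp_rot'][2] if yaw is None else yaw
    rv=np.degrees((A.inv()*R.from_euler('xyz',[roll,pitch,y])).as_rotvec())/4
    print("pos",o['tool_pos'].round(1),"rot",o['tcp_rot'].round(3),"t",round(o['time'],2),"| shift",d.round(2),"turn",rv.round(2),"j6",o['joint_positions'][5].round(2))
E
python3 -c "
from h import *
plan([503.5,370,190],-2.916)"
```

```text
pos [349.9 421.7 223.6] rot [-3.135 -0.004  2.756] t 0.82 | shift [-8.09  0.5   1.65] turn [-0.07 -0.08 -8.76] j6 -0.45
```

Emit:
step_arm --moves '[-1,0.06,0.2,0,0,0,-1,-1,0.06,0.2,0,0,0,-1,-1,0.06,0.2,0,0,0,-1,-1,0.06,0.2,0,0,0,-1,-1,0.06,0.2,0,0,0,-1,-1,0.06,0.2,0,0,0,-1,-1,0.06,0.2,0,0,0,-1,-1,0.06,0.2,0,0,0,-1]'

```text
time: 1.48
tool_pos: [508.3, 366.0, 187.7]
tcp_rot: [-3.133, -0.006, 2.756]
contact_force: [-0.0, 0.7, 0.5]
grip_width: 91.7
```

Emit:
step_arm --moves '[0,0,0,0,0,-1,-1,0,0,0,0,0,-1,-1,0,0,0,0,0,-1,-1,0,0,0,0,0,-1,-1,0,0,0,0,0,-1,-1,0,0,0,0,0,-1,-1,0,0,0,0,0,-1,-1,0,0,0,0,0,-1,-1]'

```text
time: 2.15
tool_pos: [511.8, 361.4, 180.9]
tcp_rot: [-3.133, -0.019, -2.951]
contact_force: [0.0, 0.7, -1.1]
grip_width: 91.3
```

```bash
python3 -c "
from h import *
plan([503.5,370,190],-2.916)
o=get_obs();im=capture('wrist')
print(proj('wrist',[503.5,370,95],o),proj('wrist',[564,386,52],o),proj('wrist',[427,354.4,52],o))
cv2.imwrite('pics/w1.png',im[:,:,::-1])"
```

```text
pos [511.8 361.4 180.9] rot [-3.133 -0.019 -2.951] t 2.15 | shift [ 0.33  0.5  -0.46] turn [-0.12 -0.27 -0.51] j6 -1.27
[265.6483859  190.43519157] [268.25715748 242.21062311] [264.08024102  89.84475163]
```

View pics/w1.png

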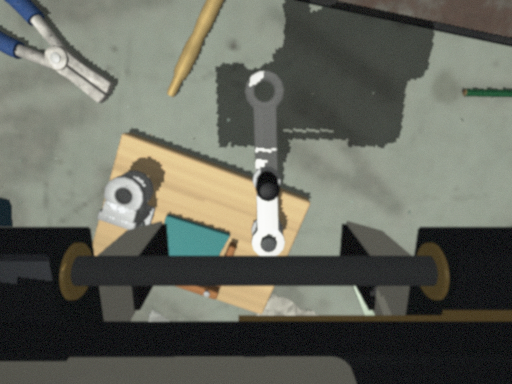

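The wrist view puts the handle top at about (268,184), the eye at (265,90), the pivot at (268,242) and the fork hole at (124,195). These match my predictions to within a few pixels.

```bash
python3 -c "
from h import *
o=get_obs()
for n,p,z in (('handle',(268,184),95),('eye',(265,90),52),('piv',(268,242),52),('fork',(124,195),62)): print(n,at_z('wrist',p,z,o).round(1))
plan([503.5,369,110],-2.916)"
```

```text
handle [497.9 370.7  95. ]
eye [426.9 354.8  52. ]
piv [563.6 385.9  52. ]
fork [540.4 248.5  62. ]
pos [511.7 361.4 180.7] rot [-3.133 -0.019 -2.947] t 2.2 | shift [0.26 0.48 3.54] turn [-0.12 -0.28 -0.44] j6 -1.27
```

Emit:
step_arm --moves '[0.25,0.5,0.3,0,-0.25,-0.4,-1,0,0,1,0,0,0,-1,0,0,1,0,0,0,-1,0,0,0.8,0,0,0,-1,0,0,0,0,0,0,-1]'

```text
time: 2.62
tool_pos: [504.9, 370.2, 116.8]
tcp_rot: [-3.134, 0.0, -2.925]
contact_force: [-1.1, 0.3, -0.9]
grip_width: 91.9
```

```bash
python3 -c "
from h import *
plan([503.5,372,68],-2.916)
o=get_obs();im=capture('wrist')
cv2.imwrite('pics/w2.png',im[:,:,::-1])"
```

```text
pos [504.9 370.2 116.8] rot [-3.134  0.    -2.925] t 2.62 | shift [0.05 0.12 2.44] turn [-0.11  0.   -0.13] j6 -1.27
```

View pics/w2.png

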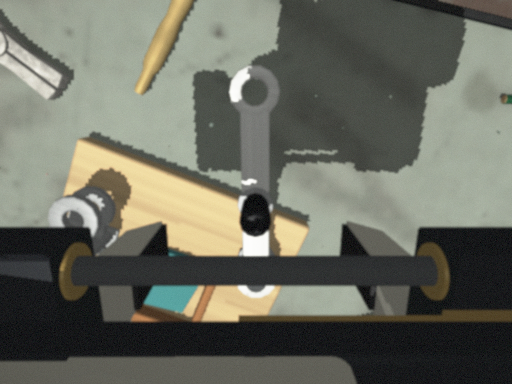

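The handle lies midway between the fingers at (256,213). I'll descend and close.

Emit:
step_arm --moves '[0.05,0.1,1,0,0,0,-1,0,0,1,0,0,0,-1,0,0,0.4,0,0,0,-1,0,0,0,0,0,0,0,0,0,0,0,0,0,1,0,0,0,0,0,0,1,0,0,0,0,0,0,1,0,0,0,0,0,0,1]'

```text
time: 3.33
tool_pos: [509.0, 374.5, 78.1]
tcp_rot: [-3.138, 0.014, -2.93]
contact_force: [-0.5, -0.0, 0.8]
grip_width: 62.9
```

Emit:
step_arm --moves '[0,0,0,0,0,0,1,0,0,0,0,0,0,1,0,0,0,0,0,0,1,0,0,0,0,0,0,1]'

```text
time: 3.67
tool_pos: [510.1, 375.1, 80.6]
tcp_rot: [-3.139, 0.018, -2.93]
contact_force: [0.2, 0.2, -0.6]
grip_width: 36.1
```

```bash
python3 -c "
from h import *
plan([503.5,372,68],-2.916);print(get_obs()['grip_width'],get_obs()['contact_force'])"
```

```text
pos [510.1 375.1  80.6] rot [-3.139  0.018 -2.93 ] t 3.67 | shift [ 0.36 -0.08  0.62] turn [-0.03  0.26 -0.2 ] j6 -1.26
36.14639704571719 [ 0.17499211  0.17436875 -0.57425697]
```

Emit:
step_arm --moves '[0.3,-0.08,0.6,0,0.2,-0.1,1,0,0,0.1,0,0,0,1,0,0,0.05,0,0,0,1,0,0,0.05,0,0,0,1]'

```text
time: 4.0
tool_pos: [504.8, 372.2, 65.6]
tcp_rot: [-3.14, 0.005, -2.922]
contact_force: [-5.0, -3.4, 14.8]
grip_width: 19.1
```

```bash
python3 -c "
from h import *
plan([503.5,372,68],-2.916);print(get_obs()['grip_width'],get_obs()['contact_force'])"
```

```text
pos [504.8 372.2  65.6] rot [-3.14   0.005 -2.922] t 4.0 | shift [ 0.06  0.01 -0.12] turn [-0.03  0.07 -0.09] j6 -1.27
19.101780023844068 [-5.04420334 -3.44075326 14.77499611]
```

Emit:
step_arm --moves '[0,-0.2,-0.04,0,0,-0.9,1,-0.01,-0.22,-0.02,0,0,-1,1,-0.01,-0.22,0,0,0,-1,1,-0.01,-0.22,0,0,0,-1,1]'

```text
time: 4.33
tool_pos: [510.2, 356.5, 65.7]
tcp_rot: [-3.14, 0.004, -2.641]
contact_force: [-1.0, 0.4, 3.4]
grip_width: 19.1
```

```bash
cat >> h.py <<'E'
def bar():
    o=get_obs();d=o['tool_pos'][:2]-np.array([564.3,385.9]);t=np.arctan2(d[1],d[0])
    print("tcp rad",np.hypot(*d).round(1),"open",round(-1.7465-t,3),"yaw-bar",round(o['tcp_rot'][2]-t,3),"z",o['tool_pos'][2].round(1),"F",o['contact_force'].round(1),"M",o['moment'].round(2),"w",o['grip_width'].round(1),"t",o['time'])
E
python3 -c "
from h import *
bar()"
```

```text
Traceback (most recent call last):
  File "h.py", line 28, in bar
    print("tcp rad",np.hypot(*d).round(1),"open",round(-1.7465-t,3),"yaw-bar",round(o['tcp_rot'][2]-t,3),"z",o['tool_pos'][2].round(1),"F",o['contact_force'].round(1),"M",o['moment'].round(2),"w",o['grip_width'].round(1),"t",o['time'])
                                                                                                                                                                                                    ^^^^^^^^^^^^^^^^^^^^^
AttributeError: 'float' object has no attribute 'round'
```

Works well. Continuing.

Emit:
step_arm --moves '[-0.01,-0.22,0,0,0,-1,1,-0.01,-0.22,0,0,0,-1,1,-0.01,-0.22,0,0,0,-1,1,-0.01,-0.22,0,0,0,-1,1,-0.01,-0.22,0,0,0,-1,1,-0.01,-0.22,0,0,0,-1,1]'

```text
time: 4.83
tool_pos: [527.5, 335.4, 65.8]
tcp_rot: [-3.14, 0.001, -2.203]
contact_force: [-0.3, -0.2, 2.7]
grip_width: 19.0
```

```bash
sed -i "s/o\['grip_width'\].round(1)/round(o['grip_width'],1)/" h.py
python3 -c "
from h import *
bar()"
```

```text
tcp rad 62.5 open 0.454 yaw-bar -0.002 z 65.8 F [-0.3 -0.2  2.7] M [ 0.11  0.14 -0.11] w 19.0 t 4.8333
```

Emit:
step_arm --moves '[-0.01,-0.22,0,0,0,-1,1,-0.01,-0.22,0,0,0,-1,1,-0.01,-0.22,0,0,0,-1,1,-0.01,-0.22,0,0,0,-1,1,-0.01,-0.22,0,0,0,-1,1]'

```text
time: 5.25
tool_pos: [547.6, 324.9, 65.7]
tcp_rot: [-3.141, -0.0, -1.837]
contact_force: [-0.7, -0.0, 2.5]
grip_width: 19.1
```

```bash
python3 -c "
from h import *
bar()"
```

```text
tcp rad 63.2 open 0.091 yaw-bar 0.0 z 65.7 F [-0.7 -0.   2.5] M [ 0.12  0.18 -0.13] w 19.1 t 5.25
```

Emit:
step_arm --moves '[0,-0.22,0,0,0,-0.9,1,0,-0.15,0,0,0,-0.4,1,0,-0.1,0,0,0,0,1,0,-0.15,0,0,0,0,1]'

```text
time: 5.58
tool_pos: [555.3, 323.1, 65.6]
tcp_rot: [3.13, -0.002, -1.738]
contact_force: [-16.9, 1.6, 11.6]
grip_width: 18.5
```

```bash
python3 -c "
from h import *
bar()"
```

```text
tcp rad 63.5 open -0.033 yaw-bar -0.025 z 65.6 F [-16.9   1.6  11.6] M [0.48 2.47 0.2 ] w 18.5 t 5.5833
```

Emit:
step_arm --moves '[0,0,0,0,0,0,-0.2,0,0,0,0,0,0,-0.2,0,0,0,0,0,0,-0.2,0,0,0,0,0,0,-0.2,0,0,0,0,0,0,-0.2]'

```text
time: 6.0
tool_pos: [554.6, 323.1, 64.3]
tcp_rot: [3.129, -0.003, -1.74]
contact_force: [0.2, -0.1, -0.8]
grip_width: 48.1
```

```bash
python3 -c "
from h import *
bar()"
```

```text
tcp rad 63.6 open -0.022 yaw-bar -0.015 z 64.3 F [ 0.2 -0.1 -0.8] M [ 0.04  0.1  -0.02] w 48.1 t 6.0
```

Emit:
step_arm --moves '[0,0,-1,0,0,0,-0.2,0,0,-1,0,0,0,-0.2,0,0,-1,0,0,0,-0.2,0,0,-1,0,0,0,-0.2,0,0,-1,0,0,0,-0.2,0,0,-1,0,0,0,-0.2,0,0,0,0,0,0,-0.2]'

```text
time: 6.58
tool_pos: [556.1, 321.8, 185.7]
tcp_rot: [3.125, -0.006, -1.743]
contact_force: [0.6, 0.7, 1.3]
grip_width: 54.8
```

```bash
python3 -c "
from h import *
plan([443,-16,190],3.7-2*np.pi)
o=get_obs();im=capture('wrist')
print(proj('wrist',[540,248,62],o))
cv2.imwrite('pics/w3.png',im[:,:,::-1]);cv2.imwrite('pics/t3.png',cv2.resize(capture('top')[135:245,115:265,::-1],None,fx=5,fy=5,interpolation=cv2.INTER_CUBIC))"
```

```text
pos [556.1 321.8 185.7] rot [ 3.125 -0.006 -1.743] t 6.58 | shift [17.61  2.68 -0.06] turn [ 0.19 -0.19 12.04] j6 -2.57
[253.15510295  96.02396658]
```

View pics/w3.png

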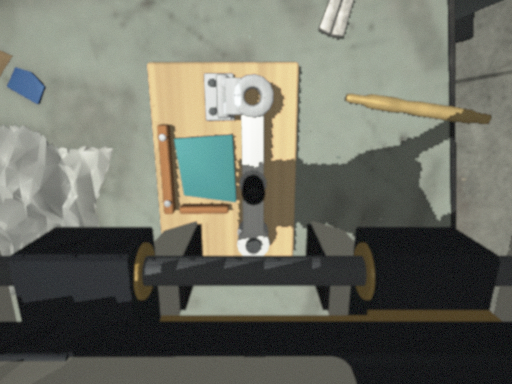

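The bar now lies along the jig with its eye under the fork at (254,95), where I predicted the hole. I'll zoom in on the hole.

```bash
python3 -c "
from h import *
a=cv2.imread('pics/w3.png')[60:260,180:320];cv2.imwrite('pics/w3z.png',cv2.resize(a[:70],None,fx=5,fy=5,interpolation=cv2.INTER_CUBIC))"
```

```text
(no output)
```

View pics/w3z.png

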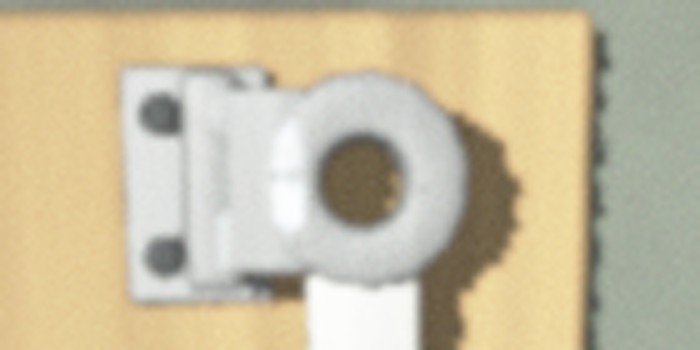

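```bash
python3 -c "
from h import *
o=get_obs()
print(at_z('wrist',(251.6,95.4),62,o))"
```

```text
[538.98081609 246.35716534  62.        ]
```

Emit:
step_arm --moves '[1,0.15,0,0,0,0,-0.6,1,0.15,0,0,0,0,-0.6,1,0.15,0,0,0,0,-0.6,1,0.15,0,0,0,0,-0.6,1,0.15,0,0,0,0,-0.6,1,0.15,0,0,0,0,-0.6,1,0.15,0,0,0,0,-0.6,1,0.15,0,0,0,0,-0.6]'

```text
time: 7.35
tool_pos: [495.2, 163.0, 169.3]
tcp_rot: [3.1, -0.018, -1.738]
contact_force: [-0.2, -0.5, 1.1]
grip_width: 73.2
```

Emit:
step_arm --moves '[1,0.15,0,0,0,0,-0.6,1,0.15,0,0,0,0,-0.6,1,0.15,0,0,0,0,-0.6,1,0.15,0,0,0,0,-0.6,1,0.15,0,0,0,0,-0.6,1,0.15,0,0,0,0,-0.6]'

```text
time: 7.85
tool_pos: [449.0, 41.8, 163.0]
tcp_rot: [3.083, -0.022, -1.737]
contact_force: [-0.8, 0.3, 0.4]
grip_width: 73.4
```

```bash
python3 -c "
from h import *
plan([443,-16,190],3.7-2*np.pi)
o=get_obs();im=capture('wrist')
print(proj('wrist',[443,-16,81],o),proj('wrist',[443,-16,45],o))
cv2.imwrite('pics/w4.png',im[:,:,::-1])"
```

```text
pos [449.   41.8 163. ] rot [ 3.083 -0.022 -1.737] t 7.85 | shift [ 2.93 -0.11 -1.3 ] turn [ 0.66 -0.65 12.1 ] j6 -3.03
[240.03474549 121.3941955 ] [239.22287838 119.80091827]
```

View pics/w4.png

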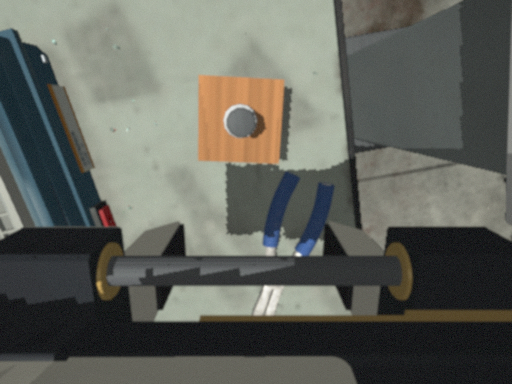

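Emit:
step_arm --moves '[0,0,-0.15,0.08,-0.08,1,-0.6,0,0,-0.15,0.08,-0.08,1,-0.6,0,0,-0.15,0.08,-0.08,1,-0.6,0,0,-0.15,0.08,-0.08,1,-0.6,0,0,-0.15,0.08,-0.08,1,-0.6,0,0,-0.15,0.08,-0.08,1,-0.6,0,0,-0.15,0.08,-0.08,1,-0.6,0,0,-0.15,0.08,-0.08,1,-0.6]'

```text
time: 8.57
tool_pos: [441.2, 37.4, 176.0]
tcp_rot: [3.117, -0.01, -2.329]
contact_force: [-0.1, 0.5, 0.6]
grip_width: 73.7
```

Emit:
step_arm --moves '[0,0,0,0,0,1,-0.6,0,0,0,0,0,1,-0.6,0,0,0,0,0,1,-0.6,0,0,0,0,0,1,-0.6]'

```text
time: 8.9
tool_pos: [438.0, 38.0, 171.3]
tcp_rot: [3.116, -0.024, -2.623]
contact_force: [-0.4, 0.8, 0.1]
grip_width: 73.4
```

```bash
python3 -c "
from h import *
plan([443,-16,160],3.7-2*np.pi)"
```

```text
pos [438.   38.  171.3] rot [ 3.116 -0.024 -2.623] t 8.9 | shift [ 1.11 -2.48  0.53] turn [ 0.37 -0.34 -0.58] j6 -2.19
```

Emit:
step_arm --moves '[0.37,-0.83,0,0.2,-0.2,-0.3,-0.6,0.37,-0.83,0,0.1,-0.1,-0.2,-0.6,0.37,-0.83,0.1,0.1,-0.1,0,-0.6,0,0,0,0,0,0,-0.6]'

```text
time: 9.23
tool_pos: [441.3, -16.2, 163.4]
tcp_rot: [3.138, -0.002, -2.589]
contact_force: [-0.0, 0.2, 0.2]
grip_width: 73.3
```

```bash
python3 -c "
from h import *
plan([443,-16,140],3.7-2*np.pi)
o=get_obs();im=capture('wrist')
print(proj('wrist',[443,-16,81],o),proj('wrist',[443,-16,45],o))
cv2.imwrite('pics/w5.png',im[:,:,::-1])"
```

```text
pos [441.3 -16.2 163.4] rot [ 3.138e+00 -2.000e-03 -2.589e+00] t 9.23 | shift [-0.08 -0.04  1.17] turn [ 0.05 -0.03 -0.09] j6 -2.34
[250.34460712 199.0136568 ] [250.57675721 187.32217549]
```

View pics/w5.png

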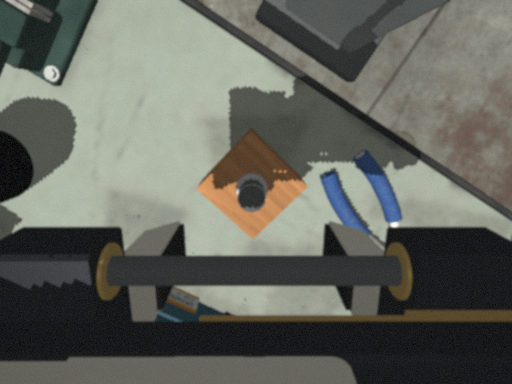

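```bash
python3 -c "
from h import *
o=get_obs()
print(at_z('scene',(352,279),0), at_z('top',(372,165),250),at_z('wrist',(0,165),200,o))"
```

```text
[ 570.9412383  -247.39866798    0.        ] [ 556.26610333 -215.74577243  250.        ] [ 450.07401419 -121.73188519  200.        ]
```

```bash
python3 -c "
import cv2
a=cv2.imread('pics/top0.png');cv2.imwrite('pics/topz3.png',cv2.resize(a[120:250,300:400],None,fx=5,fy=4.6,interpolation=cv2.INTER_CUBIC))"
```

```text
(no output)
```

View pics/topz3.png

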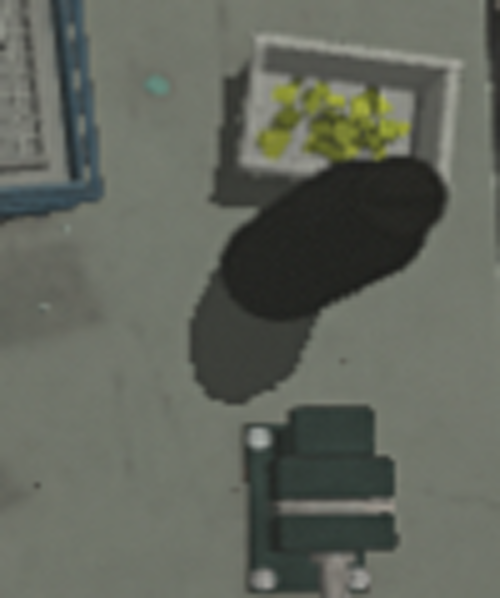

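Emit:
step_arm --moves '[-0.08,-0.04,1,0,0,0,-0.6,0,0,1,0,0,0,-0.6,0,0,1,0,0,0,-0.6,0,0,1,0,0,0,-0.6,0,0,0.1,0,0,0,-0.2]'

```text
time: 9.7
tool_pos: [441.3, -11.3, 77.1]
tcp_rot: [3.134, -0.003, -2.592]
contact_force: [-0.3, 0.2, -0.7]
grip_width: 70.0
```

```bash
python3 -c "
from h import *
plan([443,-16,57],3.7-2*np.pi)
o=get_obs();im=capture('wrist')
cv2.imwrite('pics/w6.png',im[:,:,::-1])
print(proj('wrist',[443,-16,81],o))"
```

```text
pos [441.3 -11.3  77.1] rot [ 3.134e+00 -3.000e-03 -2.592e+00] t 9.7 | shift [ 0.05 -0.25  1.  ] turn [ 0.11 -0.04 -0.13] j6 -2.33
[241.33232221 242.18858725]
```

View pics/w6.png

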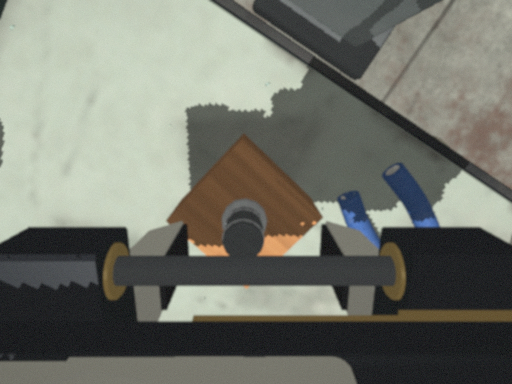

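Emit:
step_arm --moves '[0.05,-0.22,0.6,0.1,0,-0.1,-0.2,0,0,0.4,0,0,0,-0.2,0,0,0,0,0,0,0.2]'

```text
time: 10.0
tool_pos: [443.9, -14.2, 58.8]
tcp_rot: [3.142, -0.001, -2.584]
contact_force: [-0.8, 0.6, 0.2]
grip_width: 51.9
```

```bash
python3 -c "
from h import *
plan([443,-16,57],3.7-2*np.pi);print(get_obs()['grip_width'])"
```

```text
pos [443.9 -14.2  58.8] rot [ 3.142e+00 -1.000e-03 -2.584e+00] t 10.0 | shift [ 0.09 -0.05  0.09] turn [ 0.   -0.02 -0.02] j6 -2.33
51.90129021683606
```

Emit:
step_arm --moves '[0.08,-0.05,0.08,0,0,0,1,0,0,0,0,0,0,1,0,0,0,0,0,0,1,0,0,0,0,0,0,1,0,0,0,0,0,0,1,0,0,0,0,0,0,1]'

```text
time: 10.5
tool_pos: [444.8, -15.7, 60.3]
tcp_rot: [-3.139, 0.002, -2.585]
contact_force: [1.4, 0.8, -0.3]
grip_width: 21.3
```

```bash
python3 -c "
from h import *
plan([443,-16,57],3.7-2*np.pi);print(get_obs()['grip_width'],get_obs()['contact_force'],get_obs()['moment'])"
```

```text
pos [444.8 -15.7  60.3] rot [-3.139e+00  2.000e-03 -2.585e+00] t 10.5 | shift [0.09 0.03 0.16] turn [-0.04  0.03 -0.02] j6 -2.33
21.327598521811435 [ 1.37185729  0.83964125 -0.2855513 ] [ 0.07897757 -0.00910222 -0.0153743 ]
```

Emit:
step_arm --moves '[0,0,-0.5,0,0,0,1,0,0,-0.8,0,0,0,1,0,0,-0.8,0,0,0,1,0,0,-0.8,0,0,0,1,0,0,-1,0,0,0,1,0,0,-0.5,0,0,0,1,0,0,0,0,0,0,1]'

```text
time: 11.08
tool_pos: [442.8, -15.2, 151.4]
tcp_rot: [3.141, -0.001, -2.585]
contact_force: [0.9, 0.4, -1.1]
grip_width: 21.2
```

```bash
python3 -c "
from h import *
o=get_obs();im=capture('wrist')
plan([539.5,247,150],3.7-2*np.pi);print(o['grip_width'],o['contact_force'])
cv2.imwrite('pics/w7.png',im[:,:,::-1])
cv2.imwrite('pics/s7.png',cv2.resize(capture('scene')[140:260,150:290,::-1],None,fx=5,fy=5,interpolation=cv2.INTER_CUBIC))"
```

```text
pos [442.6 -15.2 150.6] rot [ 3.141e+00 -1.000e-03 -2.585e+00] t 11.13 | shift [-11.04   8.57   0.03] turn [ 0.01 -0.02 -0.03] j6 -2.33
21.217890195597843 [ 0.85578398  0.43842411 -1.05593594]
```

View pics/w7.png

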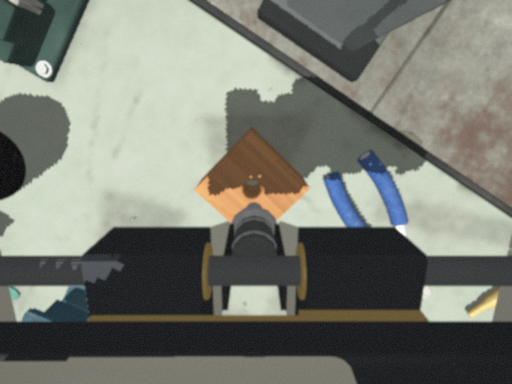

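View pics/s7.png

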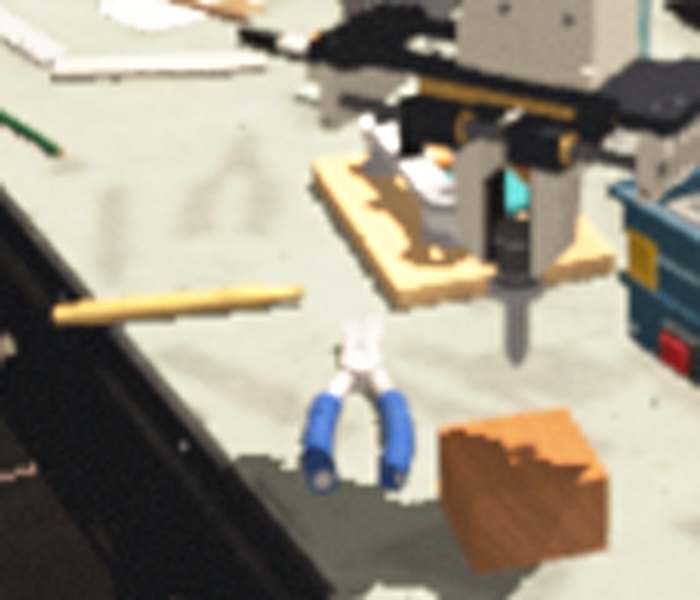

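```bash
python3 -c "
from h import *
o=get_obs();A=R.from_euler('xyz',o['tcp_rot'])
a=cv2.imread('pics/w7.png');cv2.imwrite('pics/w7z.png',cv2.resize(a[120:270,190:320],None,fx=5,fy=4,interpolation=cv2.INTER_CUBIC))
t=at_z('wrist',(254,207),95.5,o);print('tip',t,A.inv().apply(t-o['tool_pos']))
print('hole',at_z('wrist',(253,183),45,o))
print('scene tip',proj('scene',[442.6,-15.2,95.5]), (517.5/5-.5+150,362.5/5-.5+140))"
```

```text
tip [439.93615547 -14.07196997  95.5       ] [ 1.02747382  1.81300408 54.17547112]
hole [436.28873829 -17.09092528  45.        ]
scene tip [252.64306313 212.47944527] (253.0, 212.0)
```

View pics/w7z.png

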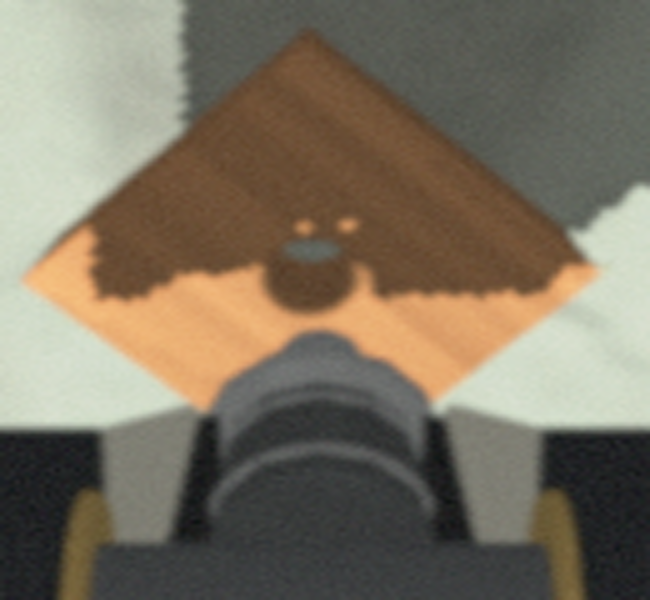

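```bash
python3 -c "
from h import *
o=get_obs();A=R.from_euler('xyz',o['tcp_rot'])
for v in (202.5,204):
  t=at_z('wrist',(253.8,v),95.5,o);print('tip edge',A.inv().apply(t-o['tool_pos']))
print('hole',at_z('wrist',(251.6,187.9),45,o))
E=[at_z('wrist',p,45,o) for p in ((190+308/5,120+28/4),(190+598/5,120+272/4),(190+22/5,120+280/4))]
print(E,(E[1]+E[2])/2)
"
```

```text
tip edge [ 4.30291453  1.67445719 54.18355646]
tip edge [ 3.21394165  1.67429301 54.18076236]
hole [440.54231118 -15.8454923   45.        ]
[array([397.42912861, -42.5355148 ,  45.        ]), array([414.72507848,  25.94266507,  45.        ]), array([467.64933566, -56.05587216,  45.        ])] [441.18720707 -15.05660354  45.        ]
```

Emit:
step_arm --moves '[-0.9,0.7,-0.05,0,0,0,1,-0.9,0.7,-0.05,0,0,0,1,-0.9,0.7,-0.05,0,0,0,1,-0.9,0.7,-0.05,0,0,0,1,-0.9,0.7,-0.05,0,0,0,1,-0.9,0.7,-0.05,0,0,0,1,-0.9,0.7,-0.05,0,0,0,1,-0.9,0.7,-0.05,0,0,0,1]'

```text
time: 11.85
tool_pos: [501.6, 159.3, 147.0]
tcp_rot: [3.131, -0.019, -2.593]
contact_force: [-0.1, -0.6, -1.0]
grip_width: 21.1
```

```bash
python3 -c "
from h import *
plan([541.4,247,140],3.7-2*np.pi)"
```

```text
pos [501.6 159.3 147. ] rot [ 3.131 -0.019 -2.593] t 11.85 | shift [-3.99  2.7   0.3 ] turn [ 0.15 -0.27 -0.14] j6 -1.96
```

Emit:
step_arm --moves '[-0.8,0.54,0,0.1,-0.1,-0.1,1,-0.8,0.54,0,0,-0.1,0,1,-0.8,0.54,0,0,0,0,1,-0.8,0.54,0,0,-0.1,0,1,-0.4,0.3,0,0,0,0,1,0,0,0,0,0,0,1]'

```text
time: 12.35
tool_pos: [534.7, 246.2, 136.0]
tcp_rot: [3.133, -0.011, -2.582]
contact_force: [-0.1, -1.2, -0.9]
grip_width: 21.2
```

```bash
python3 -c "
from h import *
plan([541.4,247,125],3.7-2*np.pi)"
```

```text
pos [534.7 246.2 136. ] rot [ 3.133 -0.011 -2.582] t 12.35 | shift [-0.31 -0.15  0.55] turn [ 0.12 -0.16  0.01] j6 -1.83
```

Emit:
step_arm --moves '[-0.3,-0.15,0,0.12,-0.16,0,1,0,0,0.1,0,0,0,1,0,0,0,0,0,0,1]'

```text
time: 12.6
tool_pos: [540.3, 245.1, 131.3]
tcp_rot: [-3.141, -0.004, -2.582]
contact_force: [-0.6, 0.5, -0.1]
grip_width: 21.2
```

```bash
python3 -c "
from h import *
plan([541.4,247,125],3.7-2*np.pi)
o=get_obs();im=capture('wrist')[:,:,::-1];cv2.imwrite('pics/w8.png',im)
cv2.imwrite('pics/w8z.png',cv2.resize(im[120:270,190:320],None,fx=5,fy=4,interpolation=cv2.INTER_CUBIC))
print(proj('wrist',[540.7,246.5,62],o))
im=capture('scene')[:,:,::-1]
cv2.imwrite('pics/s8.png',cv2.resize(im[130:210,190:290],None,fx=7,fy=7,interpolation=cv2.INTER_CUBIC))"
```

```text
pos [540.3 245.1 131.3] rot [-3.141 -0.004 -2.582] t 12.6 | shift [-0.1   0.05  0.31] turn [-0.   -0.06  0.02] j6 -1.83
[252.8852522  203.63302598]
```

View pics/w8z.png

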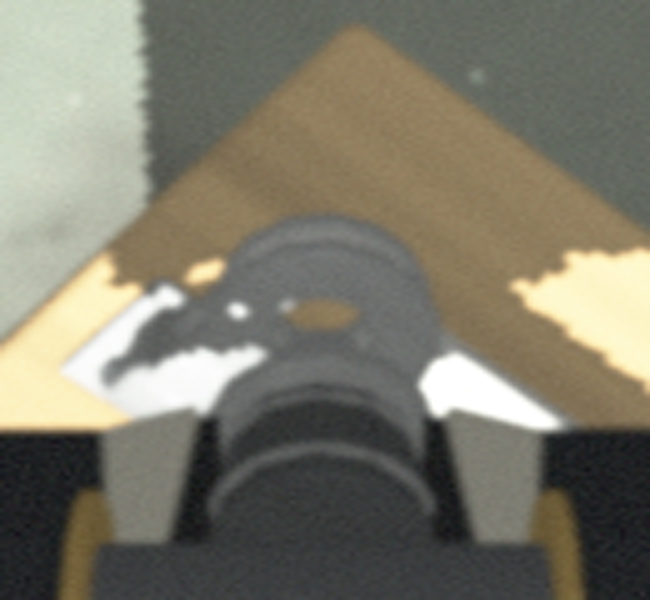

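View pics/s8.png

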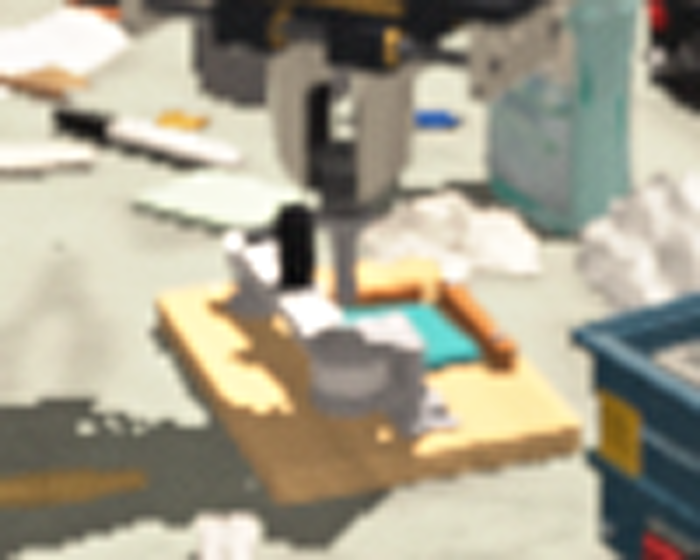

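```bash
python3 -c "
from h import *
o=get_obs();A=R.from_euler('xyz',o['tcp_rot'])
f=lambda u,v,z:A.inv().apply(at_z('wrist',(190+(u+.5)/5-.5,120+(v+.5)/4-.5),z,o)-o['tool_pos'])
print('ring far edge',f(328,216,62));print('hole far',f(323,300,62));print('hole left/right',f(285,314,62),f(362,314,62));print('ring l/r',f(226,300,62),f(437,300,62))
print('expect fork',A.inv().apply(np.array([540.7,246.5,62])-o['tool_pos']))
print('tip edge',f(322,333,131.3-55.2))"
```

```text
ring far edge [21.26081935  2.71284461 70.05594409]
hole far [ 5.4027905   1.98939078 70.00452281]
hole left/right [ 2.70729634 -3.64362432 69.99789041] [ 2.70290129  7.77188623 69.99350877]
ring l/r [  5.40818582 -12.34786409  70.0100255 ] [ 5.39654771 18.84151312 69.99805522]
expect fork [-0.96105681  1.1658202  69.98409139]
tip edge [ 3.48121501  1.81662664 55.8982485 ]
```

Emit:
step_arm --moves '[-0.11,0.03,0.1,0,-0.05,0,1,0,0,0.3,0,0,0,1,0,0,0.1,0,0,0,1]'

```text
time: 12.95
tool_pos: [542.8, 245.6, 122.4]
tcp_rot: [-3.141, 0.002, -2.584]
contact_force: [-0.7, -0.0, -1.2]
grip_width: 21.2
```

```bash
python3 -c "
from h import *
plan([541.6,247.2,110],3.7-2*np.pi)
o=get_obs();im=capture('wrist')[:,:,::-1];cv2.imwrite('pics/w9.png',im)
cv2.imwrite('pics/w9z.png',cv2.resize(im[120:270,190:320],None,fx=5,fy=4,interpolation=cv2.INTER_CUBIC))
"
```

```text
pos [542.8 245.6 122.4] rot [-3.141e+00  2.000e-03 -2.584e+00] t 12.95 | shift [0.01 0.1  0.62] turn [-0.01  0.03 -0.01] j6 -1.83
```

View pics/w9z.png

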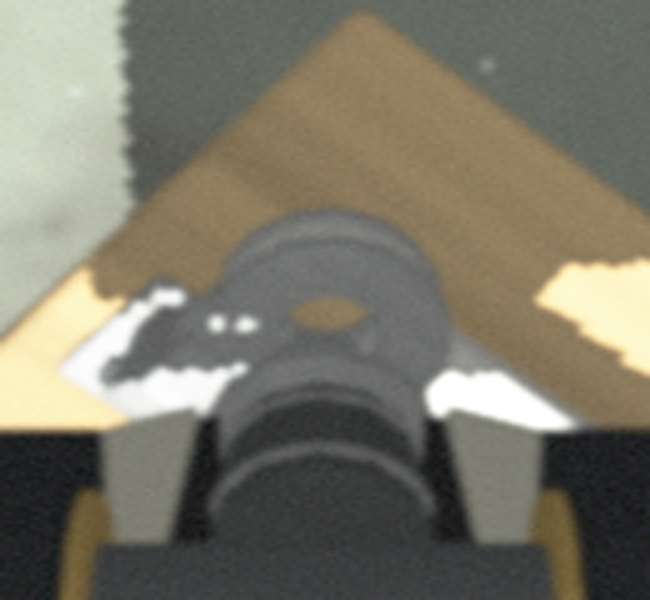

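Emit:
step_arm --moves '[0,0.07,0.25,0,0,0,1,0,0,0.1,0,0,0,1]'

```text
time: 13.17
tool_pos: [542.2, 246.8, 115.0]
tcp_rot: [-3.14, 0.003, -2.584]
contact_force: [-0.7, -0.6, -0.4]
grip_width: 21.0
```

```bash
python3 -c "
from h import *
plan([541.6,247.2,110],3.7-2*np.pi)
o=get_obs();im=capture('wrist')[:,:,::-1]
cv2.imwrite('pics/w10z.png',cv2.resize(im[120:270,190:320],None,fx=5,fy=4,interpolation=cv2.INTER_CUBIC))
im=capture('scene')[:,:,::-1]
cv2.imwrite('pics/s10.png',cv2.resize(im[150:210,210:270],None,fx=9,fy=9,interpolation=cv2.INTER_CUBIC))
print(o['contact_force'])
"
```

```text
pos [542.2 246.8 115. ] rot [-3.140e+00  3.000e-03 -2.584e+00] t 13.17 | shift [0.01 0.03 0.25] turn [-0.02  0.04 -0.02] j6 -1.83
[-0.6694436  -0.57779962 -0.4193604 ]
```

View pics/w10z.png

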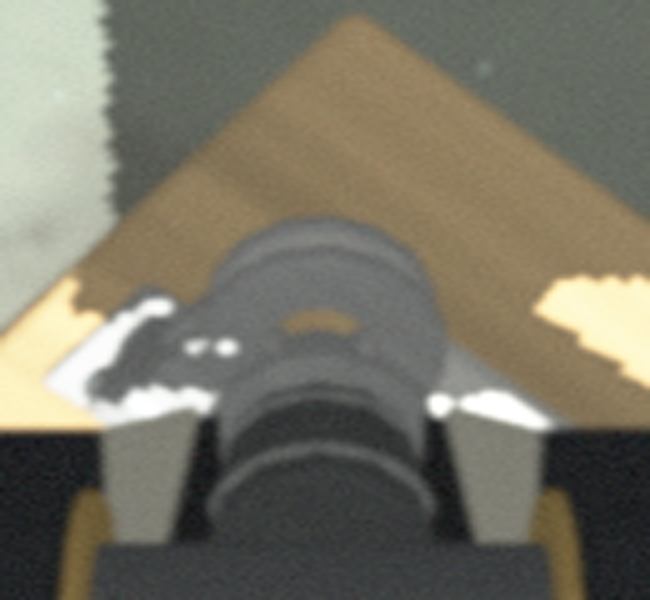

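View pics/s10.png

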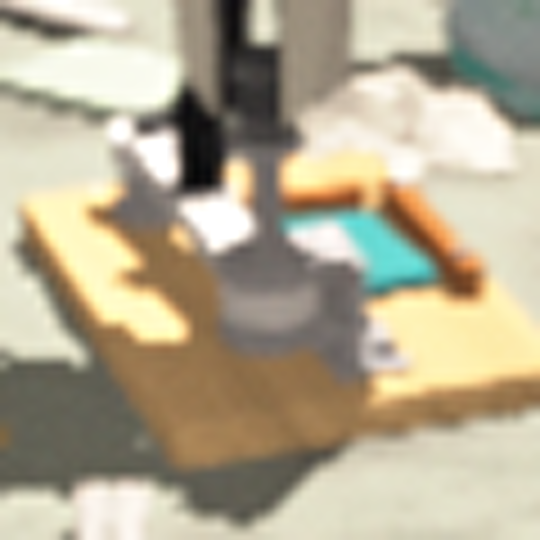

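The pin is centred on the hole in the view (crescent at u≈320, pin at u≈322). I'll descend gently.

Emit:
step_arm --moves '[0,0,0.2,0,0,0,1,0,0,0.2,0,0,0,1,0,0,0.2,0,0,0,1]'

```text
time: 13.52
tool_pos: [543.1, 247.1, 103.5]
tcp_rot: [-3.14, 0.005, -2.584]
contact_force: [-0.9, -0.5, -1.1]
grip_width: 20.8
```

```bash
python3 -c "
from h import *
plan([542,247,77],3.7-2*np.pi)
o=get_obs();im=capture('wrist')[:,:,::-1]
cv2.imwrite('pics/w11z.png',cv2.resize(im[120:270,190:320],None,fx=5,fy=4,interpolation=cv2.INTER_CUBIC))
"
```

```text
pos [543.1 247.1 103.5] rot [-3.14   0.005 -2.584] t 13.52 | shift [0.06 0.03 1.32] turn [-0.03  0.07 -0.01] j6 -1.83
```

View pics/w11z.png

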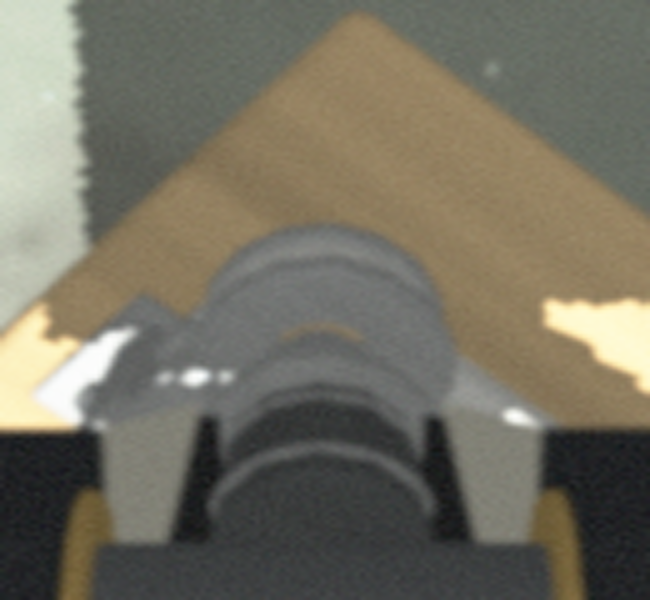

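The tip is inside the upper ear with no contact force. Continuing down.

Emit:
step_arm --moves '[0.03,0,0.2,0,0.05,0,1,0.01,0,0.2,0,0,0,1,0.01,0,0.2,0,0,0,1]'

```text
time: 13.82
tool_pos: [541.9, 246.4, 89.6]
tcp_rot: [-3.14, 0.0, -2.584]
contact_force: [-0.1, 0.3, -1.0]
grip_width: 21.0
```

```bash
python3 -c "
from h import *
plan([542,247,77],3.7-2*np.pi);print(get_obs()['contact_force'],get_obs()['moment'])"
```

```text
pos [541.9 246.4  89.6] rot [-3.14   0.    -2.584] t 13.82 | shift [-0.02  0.02  0.63] turn [-0.02  0.   -0.01] j6 -1.83
[-0.05860844  0.259667   -0.96639308] [0.0032614  0.04173511 0.01930862]
```

Emit:
step_arm --moves '[0,0.01,0.2,0,0,0,1,0,0,0.2,0,0,0,1,0,0,0.15,0,0,0,1]'

```text
time: 14.07
tool_pos: [541.5, 246.5, 76.9]
tcp_rot: [-3.14, -0.001, -2.584]
contact_force: [0.4, -0.3, -0.7]
grip_width: 21.2
```

```bash
python3 -c "
from h import *
plan([542,247,77],3.7-2*np.pi);print(get_obs()['contact_force'],get_obs()['moment'])
im=capture('wrist')[:,:,::-1]
cv2.imwrite('pics/w12z.png',cv2.resize(im[120:270,190:320],None,fx=5,fy=4,interpolation=cv2.INTER_CUBIC))
im=capture('scene')[:,:,::-1]
cv2.imwrite('pics/s12.png',cv2.resize(im[150:210,210:270],None,fx=9,fy=9,interpolation=cv2.INTER_CUBIC))"
```

```text
pos [541.5 246.5  76.9] rot [-3.140e+00 -1.000e-03 -2.584e+00] t 14.07 | shift [-0.03  0.01 -0.  ] turn [-0.02 -0.01 -0.01] j6 -1.83
[ 0.39828571 -0.30178069 -0.663902  ] [ 0.06819897  0.02026605 -0.01073226]
```

View pics/s12.png

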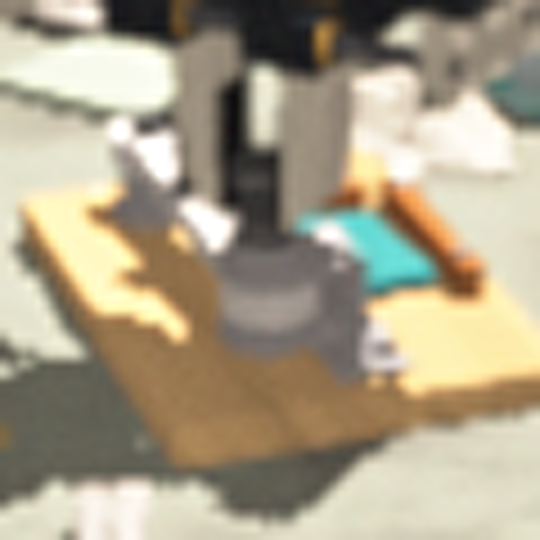

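The collar is nearly on the ear. I'll lower it to contact in small steps.

Emit:
step_arm --moves '[0,0,0.06,0,0,0,1,0,0,0.06,0,0,0,1]'

```text
time: 14.33
tool_pos: [541.9, 246.6, 76.7]
tcp_rot: [-3.14, 0.001, -2.584]
contact_force: [-4.9, -2.0, 12.7]
grip_width: 20.7
```

Emit:
step_arm --moves '[0,0,0.1,0,0,0,1]'

```text
time: 14.42
tool_pos: [542.0, 246.6, 76.6]
tcp_rot: [-3.139, 0.002, -2.584]
contact_force: [-7.1, -2.6, 18.3]
grip_width: 21.3
```

Contact came at TCP z=76.6 against the expected 77, with 18 N upward, so the collar is seated. Releasing.

Emit:
step_arm --moves '[0,0,0,0,0,0,-0.2,0,0,0,0,0,0,-0.2,0,0,0,0,0,0,-0.2,0,0,0,0,0,0,-0.2,0,0,0,0,0,0,-0.2]'

```text
time: 14.83
tool_pos: [542.9, 246.9, 78.4]
tcp_rot: [-3.139, 0.005, -2.584]
contact_force: [0.0, 0.2, -0.1]
grip_width: 49.6
```

Emit:
step_arm --moves '[0,0,-0.5,0,0,0,-0.2,0,0,-1,0,0,0,-0.2,0,0,-1,0,0,0,-0.2,0,0,-1,0,0,0,-0.2,0,0,-1,0,0,0,-0.2,0,0,-0.5,0,0,0,-0.2,0,0,0,0,0,0,-0.2]'

```text
time: 15.42
tool_pos: [541.6, 246.7, 184.3]
tcp_rot: [-3.14, 0.002, -2.584]
contact_force: [1.1, -0.3, 0.4]
grip_width: 55.0
```

```bash
python3 -c "
from h import *
o=get_obs();im=capture('wrist')[:,:,::-1];cv2.imwrite('pics/w13.png',im)
print(o['tool_pos'],o['grip_width'],o['contact_force'],proj('wrist',[540.7,246.5,98],o))
im=capture('scene')[:,:,::-1]
cv2.imwrite('pics/s13.png',cv2.resize(im[150:210,210:270],None,fx=9,fy=9,interpolation=cv2.INTER_CUBIC))"
```

```text
[541.59412716 246.70564234 184.30651716] 54.962364337344226 [ 1.05806701 -0.28046797  0.44586377] [252.23310626 194.25155941]
```

View pics/s13.png

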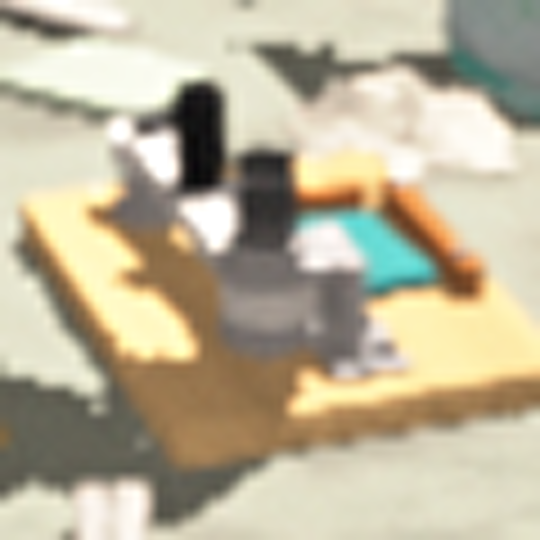

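View pics/w13.png

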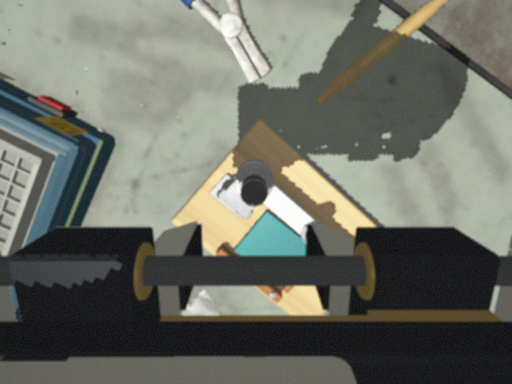

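The pin stands upright in the fork: knob top at (254,190) in the wrist view against a predicted (252,194). The bar is still home and the gripper is well clear, so I'm handing in.

```bash
python3 -c "
from plant import *
print(close_job())"
```

```text
the job is handed in; nothing more can be done
None
```

I swung the bar home by its handle until it met the end stop. I then lifted the lock pin from its block, passed it through the upper ear, the eye and the lower ear, let go and raised the gripper clear. The job was handed in at about 15.5 s of the 51 s allowed; the simulator reports no verdict.

**Bar:** it pressed against the stop with about 17 N. The angle estimated from the gripper position was about -0.03 rad against a true 0, which is within calibration error. The wrist picture showed the eye under the fork's hole.

**Pin:** the collar met the ear with the gripper at z = 76.6 mm, against 77 expected, with about 18 N upward. After release the pin stood upright, with its knob top about 2 px across and 4 px down from where I predicted (roughly 3 mm, similar to the camera calibration error). I did not measure its tilt or centring beyond that.

**Bystanders:** I did not go near the flask or touch the pliers or the glass cutter. I took no separate picture of them before handing in, and the last views show only part of the pliers and no flask.

**Disagreement:** the first scene-camera estimate of the fork hole was about 10 mm off in x compared with the top and wrist cameras. I used the top and wrist values, which agreed with each other within about 2 mm.

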